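# Steady the showcase and hold its lid open

### The job

A customer wants to photograph the minerals in the small wooden showcase. First swing the steadying leg on its left side fully out until it clicks home against its stop, and only then lift the glazed lid by its pull and hold it open at 45 degrees, give or take 6. The lid falls shut by itself, so finish with the gripper still holding it there, and leave the other things on the table where they are.

Things in the scene. Friction and masses are not known exactly. Their poses are not given: they have to be found in the camera images.
- case: Shallow wooden showcase fixed to the table, 150 (its x) x 190 (its y) x 50 mm high, 58 mm with its lid shut, three minerals inside. Origin at the centre of its underside; its x points from the front (lid pull, nearest the robot) to the hinge side, its y to its left, where the leg is, z up. Turned up to 0.3 rad about z from the robot's axes.
- lid (a joint): Angle of the lid, rad: 0 shut, grows as the front edge rises, stop at 1.75; 45 degrees is 0.785. Wooden frame 150 x 190 x 8 mm with a clear pane, about 0.32 kg (varies by a fifth or so); nothing stays it, it falls shut when let go below about 1.5.
- lid_hinge (a point): A point on the lid's hinge axis, middle of its length. The axis runs along the case's y, 54 mm above the table, 78 mm behind the case's centre (towards its +x).
- lid_pull (a point): Grip point of the lid's steel pull: an upright post 14 (case x) x 22 (case y) x 30 mm high on a tongue before the middle of the lid's front edge, 18 mm free between post and edge. Lid shut, the post spans 58 to 88 mm above the table; this point, on its mid-line, is 74 mm up, 178 mm before and 20 mm above the hinge axis. Pinched along the case's y it can turn between the pads as the lid swings.
- leg (a joint): Angle of the steadying leg, rad: 0 folded forward along the left wall, grows as its free end swings out to the left (clockwise from above), stop at 1.75. It stays where left up to about 1.3; then a spring plunger pushes it back (about 1 N at the knob) until about 1.57; from 1.62 on it snaps to the stop and is held there. Seated = above 1.68.
- leg_pivot (a point): A point on the leg's upright pivot axis, 34 mm above the table, 35 mm behind the case's centre and 120 mm to its left (in a steel bracket on the left wall, 36 mm high with a small plunger barrel to 47 mm).
- leg_knob (a point): Grip point on the leg's knob: an upright round black knob, 14 mm in diameter, at the free end of the flat steel leg, 95 mm from the pivot. It stands 15 to 49 mm above the table; this point is on its axis, 34 mm up. Folded, its axis is 25 mm off the case's left wall. The leg is 26 mm wide there, its top 16 mm up. The knob can turn between the pads as the leg swings.
- loupe: Folded metal loupe, 29 x 56 x 14 mm, lying on the table, a bystander. Origin at the centre of its underside.
- dust_brush: Wooden dust brush, 18 x 156 x 18 mm, lying on the table, a bystander. Origin at the centre of its underside.
- packing_tape: Roll of brown tape lying flat, 98 mm across, 24 mm high, a bystander. Origin at the centre of its underside.
- marker_pen: Marker pen, 13 x 131 x 14 mm, lying on the table, a bystander. Origin at the centre of its underside.

How it is judged:
By the outcome, as a careful person would: the job done as asked, in the order asked, and still so for the second after the job is handed in, while the arm keeps its last pose, push and grip.
It also fails if it takes over 51 s, if anything falls off the work surface, if the arm or the gripper's body presses on something with over 40 N, if the wrist force passes 120 N, or if a joint passes its speed limit or range.

### The arm

A 6-joint arm with a two-finger parallel gripper is mounted at the origin on a cart in front of the work surface, level with it; the furniture and walls round the work are solid. World frame = base frame: x ahead of the robot, y to its left, z up, the work surface at z = 0. Lengths are in m, angles in rad, forces in N, time in s.
With the tool pointing down it reaches from about 0.275 to 0.775 m from the base axis. Payload 14.6 kg.
Tool frame: the origin (TCP) lies at the very end of the fingers, on their centre line; the grasp point (between the pads) lies 19 mm behind it (env.grip_point_offset is the z of the grasp point in the tool frame, in m); z points along the fingers, y is the line along which they close (so a half turn about z gives the same grasp; the last joint's range is limited). The gripper opens to 85 mm and grips with 20 to 120 N. Pads are 22 mm wide; open, the fingers measure 114 mm over their backs; the gripper's body (76 mm by 85 mm) begins 54 mm behind the grasp point. The pads swing forward as they close: fully open they stand 13 mm farther back than shut.
Start: joints at [-1.297, 0.263, -0.048, 1.259, 0, 1.415], TCP at [0.218, -0.477, 0.231] pointing down, gripper open.
Joint ranges: [-2.65, 2.65], [-0.89, 1.7], [-1.18, 1.37], [-2.13, 2.11], [-1.35, 1.29], [-3.14, 3.14]. Speed limits (rad/s): [1.89, 1.89, 2.57, 2.79, 3.14, 3.14].

### API

Orientations are given as a 3x3 rotation matrix whose columns are the frame's x, y, z axes.
In Python, from cell import env gives the robot as it stands.
- The arm moves only by the tool play_rows, never from a script. Its argument "moves" is a list of rows, each an object with "claw": the opening, from -1 (shut) to 1 (fully open); "translation": the shift along the tool's x, y, z each as a share of 8 cm, from -1 to 1, a list of three; "roll": the turn about the tool's z as a share of 90 degrees, from -1 to 1. In form: [{"claw": claw, "translation": [x, y, z], "roll": roll}, ...]. A call has 1 to 8 rows; each row is the pose to reach, as a shift and turn from the pose commanded when the call began, along the tool's axes at that moment; what a row does not reach only later rows make up. A row lasts 1/12 s, in which the tool goes at most 41.7 mm and 7.16 degrees, less where a joint would pass 70% of its speed; a pose out of reach is approached as far as the arm can. A call with a number of a shift or a turn outside -1 to 1 is refused whole. A call with a gripper value outside its range is refused whole. The fingers move at their own pace and stop on an object; "grip_force" is the grip in N (left out, the last holds). Time passes only in rows, so rows that repeat a pose let the fingers close. It gives the time, the measured TCP pose, the force, the opening and the grip force at its end, in the units of the state.
- env.read_state(): the state, without advancing time (a new reading comes with each control period).
- env.grab_frame(name): name is "scene" or "top" or "wrist"; returns a dict with "frame" (384x512x3 uint8, red, green, blue), "fx", "fy", "cx", "cy" (pixels), "k1" (the pictures are not rectified: a ray, as slopes to the right and down, at radius r is drawn at 1 + k1 r^2 times it, then the intrinsics apply), "extrinsics" (4x4, takes a point from world to camera coordinates). Camera axes: x right, y up, looking along -z (the intrinsics and any distortion apply to the point x, -y, -z); pixel columns grow to the right and rows downward; lengths in m; the calibration is good to about 2 mm. A picture is of the moment at which its call begins. There is no depth.
- env.job_done(): hands the job in; it is judged then, once.
Trained networks look in a picture, given as the dict that the camera call returned (one of the last four; its "shot" number tells which), for a name from the list of things; names that differ only in an ending like _2 or _b are one class to them, and where a whole thing is asked for, a point or a joint stands for the part that bears it (a point fixed in the world has none). Each returns a list of dicts, best first, with "p" (0 to 1); they miss things now and then, are a little off and sometimes report something else, mostly with a low value. They report only what shows in the picture. A call takes as long as a camera call.
- env.outline_of(label, picture): "region" (384x512 bool, what is visible of it) and "rect" ([centre column, centre row, width, height] in pixels, round what is visible of it).
The state is a dict: "time": time; "joint_positions": joint angles; "qd": joint speeds; "joint_efforts": joint torques, N m; "tool_pos": TCP position; "orientation": TCP orientation; "force": force on the tool from outside, world axes, zero at the start; "moment": the same for the moment, N m; "grip_width": finger opening in m; "finger_force": force on a finger pad.
Only numpy, scipy, OpenCV 4.12 (cv2) and the standard library are available. Lean on these libraries where they do the work, as an engineer would, in place of code of your own. Each camera call takes 0.05 s, during which the arm holds its last target. There are 200 camera calls.

## Working session

There is one attempt and no reset: what is moved stays moved. The work goes in short steps, Python scripts to look and compute and a tool call to move; the robot and the scene stay as the last step left them, time stands still between calls to the robot, and variables do not carry over. Pictures are saved under pics/ and viewed, at most 10 in all, crops included, and the job is handed in when it is done.

Besides the shell and the picture viewer there is one more tool, called after "Emit:" by a JSON object that holds its "method" and its "body". play_rows: Moves the arm, as the interface text tells. Shift numbers are shares of 8 cm and turn numbers shares of 90 degrees, none past 1 either way. Its arguments: {"type":"object","properties":{"moves":{"type":"array","items":{"type":"object","properties":{"claw":{"type":"number"},"translation":{"type":"array","items":{"type":"number"}},"roll":{"type":"number"}}}},"grip_force":{"type":"number"}},"required":["moves"]}

```bash
mkdir -p pics; cat > h.py <<'E'
import numpy as np, cv2
from cell import env
def K(p): return np.array([[p['fx'],0,p['cx']],[0,p['fy'],p['cy']],[0,0,1.]]),np.array([p['k1'],0,0,0.])
def proj(p,X):
    X=np.atleast_2d(X); E=np.array(p['extrinsics']); c=X@E[:3,:3].T+E[:3,3]; c=c*[1,-1,-1]
    k,d=K(p); return cv2.projectPoints(c,np.zeros(3),np.zeros(3),k,d)[0][:,0]
def ray(p,uv,z):
    k,d=K(p); uv=np.array(uv,float).reshape(-1,1,2); n=cv2.undistortPoints(uv,k,d)[:,0]
    E=np.array(p['extrinsics']);R=E[:3,:3];o=-R.T@E[:3,3]
    D=np.c_[n[:,0],-n[:,1],-np.ones(len(n))]@R
    return o+D*((z-o[2])/D[:,2])[:,None]
def save(p,n): cv2.imwrite('pics/'+n,cv2.cvtColor(p['frame'],cv2.COLOR_RGB2BGR))
E
python3 - <<'E'
from h import *
a=env.grab_frame('top');b=env.grab_frame('scene')
for p,n in((a,'top'),(b,'scene')):
    for l in['case','lid','lid_pull','leg','leg_knob','loupe','dust_brush','packing_tape','marker_pen']:
        r=env.outline_of(l,p)
        print(n,l,[(round(q['p'],2),np.round(q['rect']),ray(p,q['rect'][:2],0.0)[0].round(3)) for q in r[:2]])
im=np.hstack([a['frame'],b['frame']])
save(a,'t.png');save(b,'s.png')
print(env.read_state()['orientation'])
E
```

```text
top case [(0.6, array([253., 175., 104.,  85.]), array([0.516, 0.015, 0.   ]))]
top lid [(0.95, array([262., 176.,  82.,  81.]), array([ 0.515, -0.007,  0.   ]))]
top lid_pull [(0.96, array([263., 177.,  85.,  80.]), array([ 0.511, -0.009,  0.   ])), (0.52, array([208., 189.,  18.,  33.]), array([0.48 , 0.128, 0.   ]))]
top leg [(0.73, array([207., 191.,  14.,  34.]), array([0.476, 0.131, 0.   ]))]
top leg_knob [(0.5, array([210., 188.,  14.,  34.]), array([0.484, 0.123, 0.   ]))]
top loupe [(0.51, array([337., 229.,  12.,  22.]), array([ 0.383, -0.196,  0.   ]))]
top dust_brush [(0.6, array([377., 187.,  68.,  12.]), array([ 0.489, -0.297,  0.   ]))]
top packing_tape [(0.85, array([125., 193.,  39.,  41.]), array([0.469, 0.337, 0.   ])), (0.44, array([185., 239.,  54.,  17.]), array([0.355, 0.185, 0.   ]))]
top marker_pen [(0.59, array([184., 238.,  53.,  16.]), array([0.356, 0.186, 0.   ]))]
scene case [(0.71, array([249., 206.,  76.,  70.]), array([ 0.526, -0.005, -0.   ]))]
scene lid [(0.91, array([249., 196.,  68.,  50.]), array([ 0.558, -0.048,  0.   ])), (0.49, array([189., 280.,  42.,  38.]), array([0.473, 0.325, 0.   ]))]
scene lid_pull [(0.57, array([251., 196.,  67.,  45.]), array([ 0.552, -0.05 ,  0.   ]))]
scene leg [(0.5, array([229., 232.,  34.,  25.]), array([ 0.503,  0.122, -0.   ]))]
scene leg_knob [(0.74, array([230., 232.,  30.,  25.]), array([0.5  , 0.122, 0.   ]))]
scene loupe []
scene dust_brush [(0.59, array([302., 170.,  24.,  16.]), array([ 0.492, -0.284,  0.   ]))]
scene packing_tape [(0.77, array([189., 278.,  40.,  36.]), array([0.476, 0.322, 0.   ])), (0.52, array([250., 194.,  70.,  51.]), array([ 0.559, -0.056,  0.   ]))]
scene marker_pen [(0.64, array([257., 267.,  23.,  36.]), array([0.357, 0.184, 0.   ]))]
[[ 9.09478505e-01  4.15750945e-01 -1.22747856e-05]
 [ 4.15750945e-01 -9.09478505e-01 -2.49747042e-05]
 [-2.15469106e-05  1.76107029e-05 -1.00000000e+00]]
```

View pics/t.png

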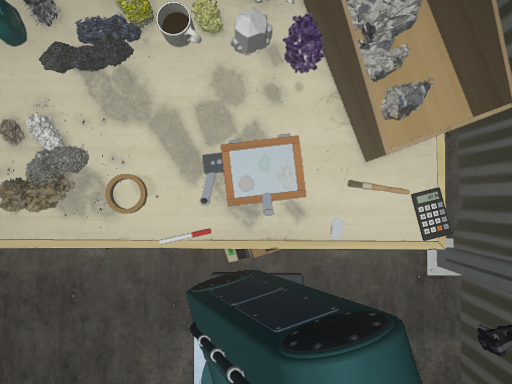

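View pics/s.png

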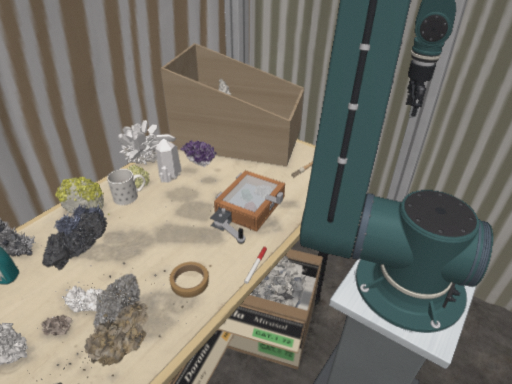

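The top view shows the case at about (263,172), its pull at (268,204), the leg bracket at (212,162) and the knob at (204,201). The scene view agrees: the leg is folded, with the knob at (240,236). The tape is at (126,193) and the pen at (185,237).

```bash
cat > fit.py <<'E'
from h import *
from scipy.optimize import least_squares
a=env.grab_frame('top')
m=env.outline_of('lid',a)[0]['region'].astype(np.uint8)
m=cv2.morphologyEx(cv2.resize(m,None,fx=4,fy=4,interpolation=1),cv2.MORPH_OPEN,np.ones((70,70),np.uint8))
box=cv2.boxPoints(cv2.minAreaRect(max(cv2.findContours(m,0,2)[0],key=cv2.contourArea)))/4
P=ray(a,box,0.058)[:,:2]
print(box.round(1).tolist(),P.round(4).tolist())
c=P.mean(0); e=[(np.linalg.norm(P[(i+1)%4]-P[i]),P[(i+1)%4]-P[i]) for i in range(4)]
print([round(x[0],4) for x in e])
d=max(e,key=lambda x:x[0])[1]; d=d*np.sign(d[1]); yaw=np.arctan2(-d[0],d[1]); print('c',c,'yaw',yaw)
def T(q,yaw,c):
    R=np.array([[np.cos(yaw),-np.sin(yaw),0],[np.sin(yaw),np.cos(yaw),0],[0,0,1]]); return np.array([*c,0])+np.array(q)@R.T
pts=dict(pull=[-.1,0,.088],knob=[-.06,.12,.049],pivot=[.035,.12,.036])
im=cv2.resize(cv2.cvtColor(a['frame'],cv2.COLOR_RGB2BGR)[110:260,150:340],None,fx=4,fy=4,interpolation=cv2.INTER_CUBIC)
def dr(u,col): cv2.circle(im,tuple(int(v) for v in ((u-[150,110]+.5)*4)),3,col,-1)
for n,q in pts.items():
    w=T(q,yaw,c); print(n,w.round(4)); dr(proj(a,w)[0],(0,0,255))
for x in(-.075,.075):
    for y in(-.095,.095): dr(proj(a,T([x,y,.058],yaw,c))[0],(0,255,0))
cv2.imwrite('pics/f1.png',im)
E
python3 fit.py
```

```text
[[220.10000610351562, 144.39999389648438], [298.79998779296875, 135.1999969482422], [306.29998779296875, 198.89999389648438], [227.60000610351562, 208.1999969482422]] [[0.5864, 0.0942], [0.6098, -0.0948], [0.4566, -0.1132], [0.4333, 0.0749]]
[np.float64(0.1905), np.float64(0.1543), np.float64(0.1895), np.float64(0.1543)]
c [ 0.52152353 -0.00971248] yaw 0.12347830010545334
pull [ 0.4223 -0.022   0.088 ]
knob [0.4472 0.102  0.049 ]
pivot [0.5415 0.1137 0.036 ]
```

View pics/f1.png

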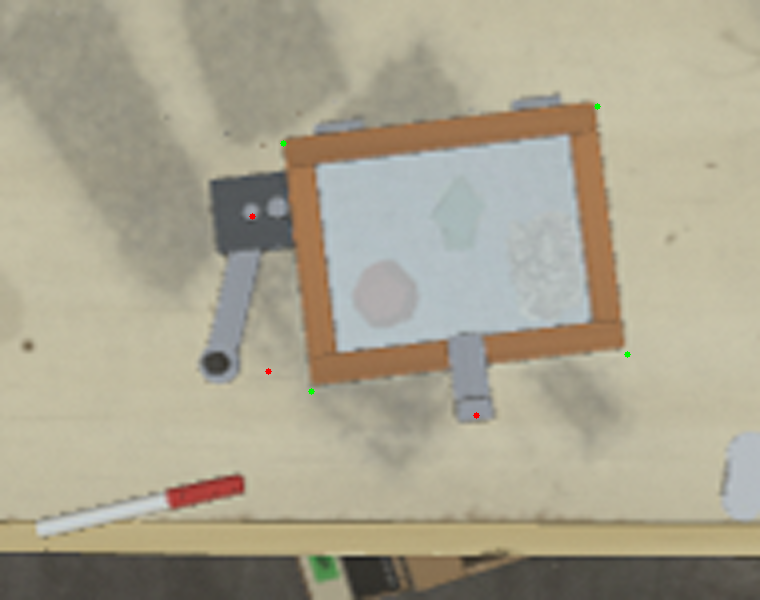

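The fit lies within about 2 mm; the front edge suggests shifting the centre 2 mm back. The knob top is at crop (217,363), so the leg already stands partly out.

```bash
cat >> h.py <<'E'
yaw=.1235; c=np.array([.5235,-.009])
R3=np.array([[np.cos(yaw),-np.sin(yaw),0],[np.sin(yaw),np.cos(yaw),0],[0,0,1]])
def W(q): return np.array([*c,0])+np.array(q)@R3.T
def knob(t,z=.024): return W([.035-.095*np.cos(t),.12+.095*np.sin(t),z])
def pull(t): return W([.078-.178*np.cos(t)+.02*np.sin(t),0,.054+.178*np.sin(t)+.02*np.cos(t)])
def shares(targets,start=None,O=None):
    s=env.read_state(); O=np.array(s['orientation']) if O is None else O; p=np.array(s['tool_pos']) if start is None else start
    return ((np.atleast_2d(targets)-p)@O/.08).round(3)
def turn(yang):
    O=np.array(env.read_state()['orientation']); a=np.arctan2(O[1,1],O[0,1]); d=(yang-a+np.pi)%(2*np.pi)-np.pi
    return -d/(np.pi/2)
E
python3 - <<'E'
from h import *
a=env.grab_frame('top')
w=ray(a,[203.7,200.2],.049)[0]; pv=W([.035,.12,0])
q=(w-pv)@R3; print(w,q,np.hypot(*q[:2]),'leg',np.arctan2(q[1],-q[0]))
print(turn(.494+np.pi),turn(.494), shares([[.36,-.1,.2],[.44,.125,.15]]))
E
```

```text
[0.45209756 0.13332094 0.049     ] [-0.08832661  0.03003276  0.049     ] 0.09329285968788723 leg 0.3277559086063004
0.9585006276734263 -1.0414993723265737 [[ 3.573 -3.555  0.391]
 [ 5.652 -5.697  1.016]]
```

Emit:
{"method": "play_rows", "body": {"moves": [{"claw":-0.1,"translation":[0.5,-0.5,0],"roll":-0.07},{"claw":-0.1,"translation":[1,-1,0],"roll":-0.15},{"claw":-0.1,"translation":[1,-1,0],"roll":-0.22},{"claw":-0.1,"translation":[1,-1,0],"roll":-0.3},{"claw":-0.1,"translation":[1,-1,0],"roll":-0.38},{"claw":-0.1,"translation":[1,-1,0],"roll":-0.45},{"claw":-0.1,"translation":[1,-1,0],"roll":-0.53},{"claw":-0.1,"translation":[1,-1,0],"roll":-0.6}], "grip_force": 40}}

```text
time: 1.82
tool_pos: [0.2578, -0.3714, 0.2314]
orientation: [[0.192, 0.981, 0.0], [0.981, -0.192, -0.0], [-0.0, 0.0, -1.0]]
force: [0.4, 0.2, -0.3]
grip_width: 0.0385
finger_force: 0.0
```

```bash
python3 -c "
from h import *
print(turn(.494+np.pi),turn(.494), shares([.44,.125,.15]))"
```

```text
1.5626368540912423 -0.4373631459087576 [[6.526 1.045 1.016]]
```

Emit:
{"method": "play_rows", "body": {"moves": [{"claw":-0.1,"translation":[0.5,0.1,0],"roll":-0.07},{"claw":-0.1,"translation":[1,0.2,0],"roll":-0.15},{"claw":-0.1,"translation":[1,0.2,0],"roll":-0.22},{"claw":-0.1,"translation":[1,0.2,0],"roll":-0.3},{"claw":-0.1,"translation":[1,0.2,0],"roll":-0.37},{"claw":-0.1,"translation":[1,0.2,0],"roll":-0.437}]}}

```text
time: 2.32
tool_pos: [0.2895, -0.296, 0.2314]
orientation: [[-0.473, 0.881, 0.0], [0.881, 0.473, -0.0], [-0.0, 0.0, -1.0]]
force: [-0.8, 0.6, 0.8]
grip_width: 0.0385
finger_force: 0.0
```

```bash
python3 -c "
from h import *
print(turn(.494+np.pi),turn(.494), shares([.44,.125,.15]))"
```

```text
1.9995107442928008 -0.0004892557071992066 [[3.744 4.149 1.016]]
```

Now four equal translation steps.

Emit:
{"method": "play_rows", "body": {"moves": [{"claw":-0.1,"translation":[0.3,0.3,0],"roll":0},{"claw":-0.1,"translation":[0.6,0.67,0],"roll":0},{"claw":-0.1,"translation":[0.93,1,0],"roll":0}]}}

```text
time: 2.57
tool_pos: [0.3255, -0.1922, 0.2312]
orientation: [[-0.466, 0.885, 0.0], [0.885, 0.466, -0.0], [-0.0, 0.0, -1.0]]
force: [1.2, -1.1, 0.4]
grip_width: 0.038
finger_force: 0.0
```

Emit:
{"method": "play_rows", "body": {"moves": [{"claw":-0.1,"translation":[0.3,0.33,0],"roll":0},{"claw":-0.1,"translation":[0.6,0.67,0],"roll":0},{"claw":-0.1,"translation":[0.93,1,0],"roll":0}]}}

```text
time: 2.82
tool_pos: [0.3614, -0.0883, 0.2315]
orientation: [[-0.467, 0.884, 0.001], [0.884, 0.467, -0.0], [-0.001, 0.0, -1.0]]
force: [1.0, -1.4, 0.1]
grip_width: 0.0385
finger_force: 0.0
```

Emit:
{"method": "play_rows", "body": {"moves": [{"claw":-0.1,"translation":[0.3,0.33,0],"roll":0},{"claw":-0.1,"translation":[0.6,0.67,0],"roll":0},{"claw":-0.1,"translation":[0.93,1,0],"roll":0}]}}

```text
time: 3.07
tool_pos: [0.3974, 0.0151, 0.2315]
orientation: [[-0.468, 0.884, 0.001], [0.884, 0.468, -0.0], [-0.001, 0.001, -1.0]]
force: [0.6, -1.5, 0.6]
grip_width: 0.0386
finger_force: 0.0
```

Emit:
{"method": "play_rows", "body": {"moves": [{"claw":-0.1,"translation":[0.3,0.33,0.2],"roll":0},{"claw":-0.1,"translation":[0.6,0.67,0.5],"roll":0},{"claw":-0.1,"translation":[0.93,1,1],"roll":0},{"claw":-0.1,"translation":[0.93,1,1],"roll":0},{"claw":-0.1,"translation":[0.93,1,1],"roll":0}]}}

```text
time: 3.48
tool_pos: [0.4319, 0.1184, 0.1489]
orientation: [[-0.471, 0.882, -0.004], [0.882, 0.471, -0.0], [0.002, -0.003, -1.0]]
force: [-0.1, -0.4, 0.0]
grip_width: 0.0391
finger_force: 0.0
```

```bash
python3 - <<'E'
from h import *
print(turn(.494))
print(shares([[.451,.133,.09],[.451,.133,.024]]))
a=env.grab_frame('wrist');save(a,'w1.png')
for n,q in dict(knobtop=np.array([.451,.133,.049]),pivot=W([.035,.12,.036]),pull=W([-.1,0,.088])).items(): print(n,proj(a,q))
E
```

```text
-0.0026133823923425404
[[0.048 0.3   0.736]
 [0.046 0.302 1.561]]
knobtop [[287.69649782 187.15579947]]
pivot [[366.53861629 248.26330479]]
pull [[166.19374532 351.18170832]]
```

View pics/w1.png

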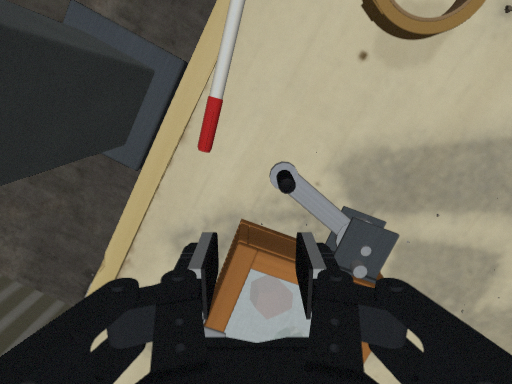

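The knob top shows at about (287,183) and the pivot at (366,250), both within a few pixels of prediction. Descending to straddle it.

Emit:
{"method": "play_rows", "body": {"moves": [{"claw":-0.1,"translation":[0.06,0.3,0.3],"roll":0},{"claw":-0.1,"translation":[0.06,0.3,0.7],"roll":0},{"claw":-0.1,"translation":[0.06,0.3,1],"roll":0},{"claw":-0.1,"translation":[0.06,0.3,1],"roll":0}]}}

```text
time: 3.87
tool_pos: [0.4502, 0.1308, 0.069]
orientation: [[-0.467, 0.884, -0.004], [0.884, 0.467, -0.001], [0.001, -0.004, -1.0]]
force: [-1.7, 0.6, -0.1]
grip_width: 0.0386
finger_force: 0.0
```

Emit:
{"method": "play_rows", "body": {"moves": [{"claw":-0.1,"translation":[0,0,0.3],"roll":0},{"claw":-0.1,"translation":[0,0,0.56],"roll":0},{"claw":-0.1,"translation":[0,0,0.56],"roll":0},{"claw":-0.7,"translation":[0,0,0.56],"roll":0},{"claw":-0.9,"translation":[0,0,0.56],"roll":0},{"claw":-0.9,"translation":[0,0,0.56],"roll":0},{"claw":-0.9,"translation":[0,0,0.56],"roll":0}]}}

```text
time: 4.45
tool_pos: [0.4524, 0.1319, 0.0284]
orientation: [[-0.468, 0.884, 0.002], [0.884, 0.468, 0.0], [-0.001, 0.002, -1.0]]
force: [-3.4, -2.1, 7.5]
grip_width: 0.0124
finger_force: 38.9
```

```bash
python3 - <<'E'
from h import *
s=env.read_state(); p=np.array(s['tool_pos']); print(p,s['grip_width'],s['finger_force'])
q=(p-W([.035,.12,0]))@R3; t=np.arctan2(q[1],-q[0]); print(q,np.hypot(*q[:2]),t)
k0=knob(t,p[2])
for th in np.arange(.5,1.76,.125): print(round(th,3),shares(knob(th,p[2]),start=p), shares(knob(th,p[2]),start=k0))
E
```

```text
[0.45237783 0.13187781 0.02843701] 0.012412130931361847 38.92902731895447
[-0.08822625  0.0285661   0.02843701] 0.09273561171923182 0.3131300929001168
0.5 [[0.177 0.132 0.   ]] [[0.159 0.154 0.   ]]
0.625 [[0.266 0.251 0.   ]] [[0.248 0.273 0.   ]]
0.75 [[0.34  0.379 0.   ]] [[0.322 0.401 0.   ]]
0.875 [[0.397 0.516 0.001]] [[0.379 0.538 0.001]]
1.0 [[0.436 0.659 0.001]] [[0.419 0.681 0.001]]
1.125 [[0.458 0.806 0.001]] [[0.44  0.828 0.001]]
1.25 [[0.461 0.954 0.001]] [[0.443 0.976 0.001]]
1.375 [[4.450e-01 1.102e+00 1.000e-03]] [[4.280e-01 1.124e+00 1.000e-03]]
1.5 [[0.412 1.246 0.002]] [[0.394 1.268 0.002]]
1.625 [[0.36  1.385 0.002]] [[0.342 1.407 0.002]]
1.75 [[0.292 1.517 0.002]] [[0.274 1.539 0.002]]
```

Emit:
{"method": "play_rows", "body": {"moves": [{"claw":-0.9,"translation":[0.08,0.06,-0.04],"roll":0},{"claw":-0.9,"translation":[0.17,0.14,-0.04],"roll":0},{"claw":-0.9,"translation":[0.26,0.25,-0.04],"roll":0},{"claw":-0.9,"translation":[0.33,0.38,-0.04],"roll":0},{"claw":-0.9,"translation":[0.39,0.52,-0.04],"roll":0},{"claw":-0.9,"translation":[0.43,0.66,-0.04],"roll":0},{"claw":-0.9,"translation":[0.43,0.66,-0.04],"roll":0}]}}

```text
time: 5.03
tool_pos: [0.4826, 0.1888, 0.0303]
orientation: [[-0.469, 0.883, -0.001], [0.883, 0.469, 0.002], [0.003, -0.0, -1.0]]
force: [-5.7, 5.9, -11.2]
grip_width: 0.0117
finger_force: 42.0
```

```bash
cat > k.py <<'E'
from h import *
s=env.read_state(); p=np.array(s['tool_pos']); print(p,s['grip_width'],s['finger_force'],np.round(s['force'],1))
q=(p-W([.035,.12,0]))@R3; t=np.arctan2(q[1],-q[0]); print(q,np.hypot(*q[:2]),t)
for th in np.arange(1.,1.8,.125): print(round(th,3),shares(knob(th,p[2]),start=p))
E
python3 k.py
```

```text
[0.48259068 0.18881445 0.03025846] 0.011745050972586539 42.032169699668884 [ -5.7   5.9 -11.2]
[-0.05122971  0.08134728  0.03025846] 0.09613460772480555 1.008777482547674
1.0 [[-0.016 -0.007 -0.   ]]
1.125 [[ 0.005  0.139 -0.   ]]
1.25 [[ 0.008  0.288 -0.   ]]
1.375 [[-0.008  0.435 -0.   ]]
1.5 [[-0.042  0.58  -0.   ]]
1.625 [[-0.093  0.719 -0.   ]]
1.75 [[-0.162  0.85  -0.001]]
```

Emit:
{"method": "play_rows", "body": {"moves": [{"claw":-0.9,"translation":[0.0,0.14,0.02],"roll":0},{"claw":-0.9,"translation":[0.0,0.29,0.02],"roll":0},{"claw":-0.9,"translation":[-0.01,0.44,0.02],"roll":0},{"claw":-0.9,"translation":[-0.05,0.58,0.02],"roll":0},{"claw":-0.9,"translation":[-0.1,0.72,0.02],"roll":0},{"claw":-0.9,"translation":[-0.16,0.85,0.02],"roll":0},{"claw":-0.9,"translation":[-0.16,0.87,0.02],"roll":0},{"claw":-0.9,"translation":[-0.16,0.87,0.02],"roll":0}]}}

```text
time: 5.7
tool_pos: [0.5494, 0.2071, 0.0296]
orientation: [[-0.467, 0.884, -0.001], [0.884, 0.467, -0.003], [-0.002, -0.002, -1.0]]
force: [-8.4, -10.6, 6.0]
grip_width: 0.0115
finger_force: 44.2
```

```bash
python3 k.py
```

```text
[0.54938785 0.20709394 0.02955514] 0.011527064937754445 44.159996509552 [ -8.4 -10.6   6. ]
[0.01731049 0.09125905 0.02955514] 0.09288630969604665 1.7582544600475252
1.0 [[ 0.172 -0.852  0.002]]
1.125 [[ 0.194 -0.706  0.001]]
1.25 [[ 0.197 -0.557  0.001]]
1.375 [[ 0.181 -0.41   0.001]]
1.5 [[ 0.148 -0.265  0.   ]]
1.625 [[ 0.096 -0.126  0.   ]]
1.75 [[ 0.028  0.005 -0.   ]]
```

Emit:
{"method": "play_rows", "body": {"moves": [{"claw":-0.3,"translation":[0,0.0,0],"roll":0},{"claw":-0.1,"translation":[0,0,0],"roll":0},{"claw":-0.1,"translation":[0,0,0],"roll":0},{"claw":-0.1,"translation":[0,0,-0.3],"roll":0},{"claw":-0.1,"translation":[0,0,-0.7],"roll":0},{"claw":-0.1,"translation":[0,0,-1],"roll":0}]}}

```text
time: 6.2
tool_pos: [0.5502, 0.2085, 0.1106]
orientation: [[-0.468, 0.884, 0.001], [0.884, 0.468, 0.0], [-0.0, 0.001, -1.0]]
force: [0.6, 0.6, 0.6]
grip_width: 0.0383
finger_force: 0.0
```

Emit:
{"method": "play_rows", "body": {"moves": [{"claw":-0.1,"translation":[0,0,-0.4],"roll":0},{"claw":-0.1,"translation":[0,0,-0.7],"roll":0},{"claw":-0.1,"translation":[0,0,-0.7],"roll":0}]}}

```text
time: 6.45
tool_pos: [0.552, 0.209, 0.1696]
orientation: [[-0.468, 0.884, 0.007], [0.884, 0.468, 0.002], [-0.002, 0.007, -1.0]]
force: [0.8, 0.0, 0.2]
grip_width: 0.0384
finger_force: 0.0
```

```bash
python3 - <<'E'
from h import *
a=env.grab_frame('wrist');save(a,'w2.png')
print(proj(a,np.array([knob(1.75,.049),knob(1.6,.049),knob(1.75,.034),W([.035,.12,.036])])))
O=np.array(env.read_state()['orientation'])
for y in (np.pi/2,-np.pi/2): print(turn(yaw+y))
print(env.read_state()['joint_positions'])
print(shares([*pull(0)[:2],.15]),pull(0))
E
```

```text
[[253.18591385 182.72183211]
 [238.29688459 175.50909115]
 [253.24349999 178.51186301]
 [203.18020019 260.35929616]]
-0.7685391369529203
1.2314608630470798
[ 2.23792258e-01  3.94402819e-01 -2.58280830e-02  1.14526337e+00
  1.72537921e-04  1.30751430e+00]
[[-1.798 -2.751  0.202]] [ 0.42426164 -0.02131863  0.074     ]
```

View pics/w2.png

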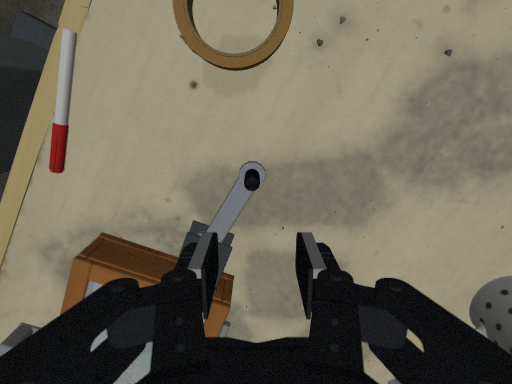

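The knob top shows at (252,182), right where an angle of 1.75 predicts (253,183), so the leg is seated. On to the pull.

Emit:
{"method": "play_rows", "body": {"moves": [{"claw":0,"translation":[-0.2,-0.3,0],"roll":-0.07},{"claw":0,"translation":[-0.4,-0.6,0],"roll":-0.15},{"claw":0,"translation":[-0.6,-0.9,0],"roll":-0.22},{"claw":0,"translation":[-0.6,-1,0],"roll":-0.3},{"claw":0,"translation":[-0.6,-1,0],"roll":-0.38},{"claw":0,"translation":[-0.6,-1,0],"roll":-0.45},{"claw":0,"translation":[-0.6,-1,0],"roll":-0.53},{"claw":0,"translation":[-0.6,-1,0],"roll":-0.6}]}}

```text
time: 7.17
tool_pos: [0.5014, 0.1284, 0.1636]
orientation: [[-0.991, 0.135, -0.001], [0.135, 0.991, 0.0], [0.001, 0.0, -1.0]]
force: [-0.9, -1.5, -0.2]
grip_width: 0.0427
finger_force: 0.0
```

```bash
python3 -c "
from h import *
print(turn(yaw+np.pi/2),shares([*pull(0)[:2],.15]))"
```

```text
-0.16466676736341118 [[ 0.703 -1.985  0.171]]
```

Emit:
{"method": "play_rows", "body": {"moves": [{"claw":0,"translation":[0.2,-0.4,0.05],"roll":-0.07},{"claw":0,"translation":[0.35,-0.8,0.1],"roll":-0.15},{"claw":0,"translation":[0.35,-1,0.15],"roll":-0.165}]}}

```text
time: 7.42
tool_pos: [0.46, 0.0519, 0.1514]
orientation: [[-0.992, -0.126, -0.002], [-0.126, 0.992, -0.0], [0.002, -0.0, -1.0]]
force: [0.4, 0.2, 0.3]
grip_width: 0.0431
finger_force: 0.0
```

```bash
python3 -c "
from h import *
print(turn(yaw+np.pi/2),shares([*pull(0)[:2],.15]))"
```

```text
0.0014881254903474832 [[ 0.558 -0.852  0.019]]
```

Emit:
{"method": "play_rows", "body": {"moves": [{"claw":0,"translation":[0.3,-0.4,0],"roll":0},{"claw":0,"translation":[0.56,-0.85,0],"roll":0},{"claw":0,"translation":[0.56,-0.85,0],"roll":0},{"claw":0,"translation":[0.56,-0.85,0],"roll":0}]}}

```text
time: 7.75
tool_pos: [0.4254, -0.021, 0.1519]
orientation: [[-0.994, -0.114, -0.0], [-0.114, 0.994, 0.0], [0.0, 0.0, -1.0]]
force: [0.9, -0.3, -0.6]
grip_width: 0.0431
finger_force: 0.0
```

```bash
python3 - <<'E'
from h import *
a=env.grab_frame('wrist');save(a,'w3.png')
L=[W([-.1+i*.007,j*.011,.088]) for i in(-1,1) for j in(-1,1)]
print(proj(a,np.array(L+[W([-.075,.095,.058]),W([-.075,-.095,.058])])).round(0).tolist())
print(shares([*pull(0)[:2],.06]))
E
```

```text
[[241.0, 196.0], [273.0, 196.0], [241.0, 215.0], [273.0, 215.0], [376.0, 222.0], [139.0, 224.0]]
[[ 0.023 -0.014  1.149]]
```

View pics/w3.png

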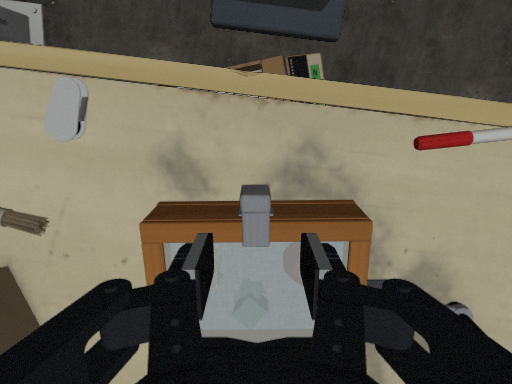

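The post top spans about (241–271, 196–215) and the lid's front edge lies at row 222, both matching the prediction. Descending and gripping.

Emit:
{"method": "play_rows", "body": {"moves": [{"claw":0,"translation":[0.02,-0.02,0.4],"roll":0},{"claw":0,"translation":[0.02,-0.02,0.8],"roll":0},{"claw":0,"translation":[0.02,-0.02,1],"roll":0},{"claw":0,"translation":[0.02,-0.02,1],"roll":0}]}}

```text
time: 8.13
tool_pos: [0.4232, -0.0197, 0.0693]
orientation: [[-0.993, -0.119, -0.005], [-0.119, 0.993, 0.001], [0.004, 0.002, -1.0]]
force: [-0.6, 1.4, 0.2]
grip_width: 0.0429
finger_force: 0.0
```

Emit:
{"method": "play_rows", "body": {"moves": [{"claw":0,"translation":[0,0,0.14],"roll":0},{"claw":0,"translation":[0,0,0.14],"roll":0},{"claw":-0.5,"translation":[0,0,0.14],"roll":0},{"claw":-0.7,"translation":[0,0,0.14],"roll":0},{"claw":-0.7,"translation":[0,0,0.14],"roll":0},{"claw":-0.7,"translation":[0,0,0.14],"roll":0},{"claw":-0.7,"translation":[0,0,0.14],"roll":0}], "grip_force": 50}}

```text
time: 8.72
tool_pos: [0.4256, -0.0222, 0.0621]
orientation: [[-0.993, -0.117, 0.001], [-0.117, 0.993, -0.003], [-0.001, -0.003, -1.0]]
force: [-1.3, -8.5, 1.8]
grip_width: 0.0208
finger_force: 49.3
```

```bash
cat > l.py <<'E'
from h import *
s=env.read_state(); p=np.array(s['tool_pos']); g=p+[0,0,.019]
q=(g-W([.078,0,.054]))@R3; r=np.hypot(q[0],q[2])
print(p,s['grip_width'],s['finger_force'],np.round(s['force'],1)); print(q,r,'ang',np.arctan2(q[2],-q[0]))
def P(t): # rel angle increments
    a0=np.arctan2(q[2],-q[0]); return W([.078-r*np.cos(a0+t),q[1],.054-.019+r*np.sin(a0+t)])
for t in np.arange(.1,.8,.1): print(round(t,2),shares(P(t),start=p))
E
python3 l.py
```

```text
[ 0.42555056 -0.02215617  0.06206311] 0.020847340208209695 49.31503630941734 [-1.3 -8.5  1.8]
[-0.17682407 -0.00098994  0.02706311] 0.17888310209151628 ang 0.15187251785856248
0.1 [[-0.045 -0.    -0.219]]
0.2 [[-0.112 -0.001 -0.432]]
0.3 [[-0.199 -0.001 -0.638]]
0.4 [[-0.307 -0.    -0.834]]
0.5 [[-0.434 -0.    -1.018]]
0.6 [[-0.578  0.    -1.188]]
0.7 [[-7.390e-01  1.000e-03 -1.344e+00]]
```

Emit:
{"method": "play_rows", "body": {"moves": [{"claw":-0.7,"translation":[-0.02,0,-0.11],"roll":0},{"claw":-0.7,"translation":[-0.045,0,-0.22],"roll":0},{"claw":-0.7,"translation":[-0.08,0,-0.33],"roll":0},{"claw":-0.7,"translation":[-0.11,0,-0.43],"roll":0},{"claw":-0.7,"translation":[-0.155,0,-0.54],"roll":0},{"claw":-0.7,"translation":[-0.2,0,-0.64],"roll":0},{"claw":-0.7,"translation":[-0.25,0,-0.74],"roll":0},{"claw":-0.7,"translation":[-0.305,0,-0.83],"roll":0}]}}

```text
time: 9.38
tool_pos: [0.4498, -0.0192, 0.1288]
orientation: [[-0.993, -0.117, 0.001], [-0.117, 0.993, -0.002], [-0.001, -0.003, -1.0]]
force: [1.0, -7.2, -5.7]
grip_width: 0.0209
finger_force: 49.1
```

```bash
python3 l.py
```

```text
[ 0.44978318 -0.01917988  0.12876008] 0.02089321606824315 49.143096780081805 [ 1.  -7.2 -5.7]
[-0.15240938 -0.00102144  0.09376008] 0.17894013945079712 ang 0.5515107426623314
0.1 [[-0.127  0.    -0.184]]
0.2 [[-0.271  0.001 -0.355]]
0.3 [[-0.432  0.001 -0.51 ]]
0.4 [[-0.607  0.002 -0.649]]
0.5 [[-0.796  0.003 -0.769]]
0.6 [[-0.995  0.004 -0.87 ]]
0.7 [[-1.204  0.005 -0.95 ]]
```

Emit:
{"method": "play_rows", "body": {"moves": [{"claw":-0.7,"translation":[-0.06,0,-0.095],"roll":0},{"claw":-0.7,"translation":[-0.13,0,-0.185],"roll":0},{"claw":-0.7,"translation":[-0.2,0,-0.27],"roll":0},{"claw":-0.7,"translation":[-0.27,0,-0.355],"roll":0},{"claw":-0.7,"translation":[-0.43,0,-0.51],"roll":0},{"claw":-0.7,"translation":[-0.58,0,-0.63],"roll":0},{"claw":-0.7,"translation":[-0.58,0,-0.63],"roll":0},{"claw":-0.7,"translation":[-0.58,0,-0.63],"roll":0}]}}

```text
time: 10.05
tool_pos: [0.4953, -0.0135, 0.1788]
orientation: [[-0.993, -0.118, 0.001], [-0.118, 0.993, -0.002], [-0.0, -0.002, -1.0]]
force: [-3.7, -7.7, 2.7]
grip_width: 0.0209
finger_force: 51.7
```

```bash
python3 l.py; python3 - <<'E'
from h import *
a=env.grab_frame('scene'); b=env.grab_frame('top')
print(proj(b,knob(1.75,.049)))
def lp(u,v,t): # u from hinge forward, v y, top surface +4mm
    return W([.078-u*np.cos(t)+.004*np.sin(t),v,.054+u*np.sin(t)+.004*np.cos(t)])
A=cv2.resize(cv2.cvtColor(a['frame'],cv2.COLOR_RGB2BGR)[130:260,180:310],None,fx=4.6,fy=4.6,interpolation=2)
for t,col in((.68,(0,0,255)),(.785,(0,255,0)),(.89,(255,0,0))):
    for v in(-.095,.095):
        u=proj(a,lp(.153,v,t))[0]; cv2.circle(A,tuple(int(x) for x in (u-[180,130]+.5)*4.6),3,col,-1)
cv2.imwrite('pics/s2.png',A)
E
```

```text
[ 0.49526254 -0.0135254   0.17884117] 0.020933412193133834 51.71552002429962 [-3.7 -7.7  2.7]
[-0.10657986 -0.00101247  0.14384117] 0.17902387711862605 ang 0.9331090735613387
0.1 [[-0.186  0.001 -0.124]]
0.2 [[-0.384  0.002 -0.229]]
0.3 [[-0.591  0.003 -0.313]]
0.4 [[-0.805  0.004 -0.377]]
0.5 [[-1.025  0.005 -0.418]]
0.6 [[-1.248  0.006 -0.438]]
0.7 [[-1.472  0.007 -0.435]]
[[172.7033953 160.0499854]]
```

View pics/s2.png

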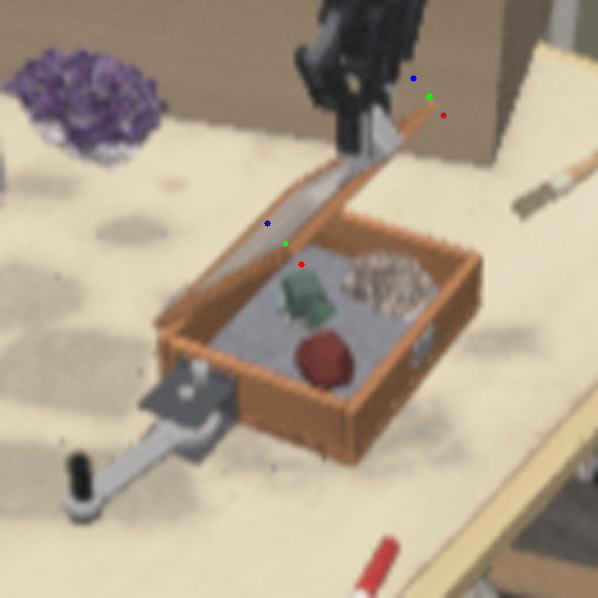

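The lid's front corners sit at (432,102) and (290,245), close to the 0.785 markers, and the leg is out with its knob at (80,475). I'll settle briefly, then hand in.

Emit:
{"method": "play_rows", "body": {"moves": [{"claw":-0.7,"translation":[0,0,0],"roll":0},{"claw":-0.7,"translation":[0,0,0],"roll":0},{"claw":-0.7,"translation":[0,0,0],"roll":0},{"claw":-0.7,"translation":[0,0,0],"roll":0},{"claw":-0.7,"translation":[0,0,0],"roll":0},{"claw":-0.7,"translation":[0,0,0],"roll":0}]}}

```text
time: 10.65
tool_pos: [0.4949, -0.0136, 0.1786]
orientation: [[-0.993, -0.117, 0.001], [-0.117, 0.993, -0.002], [-0.001, -0.002, -1.0]]
force: [-1.8, -6.8, 2.0]
grip_width: 0.0211
finger_force: 51.5
```

```bash
python3 l.py | head -2; python3 -c "
from h import *
print(env.job_done())"
```

```text
[ 0.49489411 -0.01358104  0.178572  ] 0.021141765302134678 51.495187282562256 [-1.8 -6.8  2. ]
[-0.10695234 -0.0010223   0.143572  ] 0.17902995130153046 ang 0.9305423254228026
the job is handed in; nothing more can be done
None
```

The leg was swung out to its stop first (about 1.75 rad), then the lid was lifted and is held in the gripper at about 45° (0.78 rad, estimated from the gripper position and a camera check); the job was handed in at about 11 s.

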